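# Hold a four-channel pipetting head level over a turned tip rack

## Task

First turn the tip rack by its white fin until the yellow pointer faces the blue mark. Then take the four-channel pipetting head off its rest, gripping the blue rib at the balance point, and keep it level and clear of the tips as you bring it over the rack, until each nozzle is straight above one tip of the row (either way round), with the nozzle ends about 45 mm above the tips. Finish while still holding it there, level and still, and leave everything else where it stands.

Things in the scene. Friction and masses are not known exactly. Their poses are not given: they have to be found in the camera images.
- stage: Fixed grey round base of the rotary tip-rack stage, 216 mm across, 10 mm thick. Origin: centre of its underside on the bench, on the turning axis (vertical). Its -x side carries the blue mark, a 14 x 14 mm upright block at 104 mm from the axis, its top 32 mm above the bench. Position and yaw vary.
- turntable (a joint): Angle of the turntable with its rack about the stage's vertical axis, rad, positive anticlockwise from above; 0 when the yellow pointer (30 x 10 mm bar on the aluminium disc, at the rack's -x side) faces the blue mark. Starts at 0.5 to 1.25, so turn it clockwise; range -1.7 to 1.7. Turns stiffly (0.06 N m friction) and stays where left.
- fin_top (a point): Top centre of the white upright fin on the turning axis, 102 mm above the bench: the grip for turning. Fin 12 mm thick (y), 50 mm long (x), 42 mm tall, on the rack's red top, which is 60 mm above the bench. Axes turn with the rack. The rack is white with a red top, 104 (x) by 120 mm (y); only the tips stand 9 mm proud of it.
- tip_row (a point): Middle of the row of four tips at the level of their tops, 69 mm above the bench; 46 mm from the turning axis on the rack's +y side. The row runs along x (the fin's long direction). Tips: white collars 12 mm across, 9 mm proud, at x = -27, -9, 9, 27 mm. The rack's other 12 places are empty black holes. Turns with the rack.
- rest: Fixed grey rest for the head: base plate 235 x 75 x 8 mm and two posts, 50 mm high above the bench, that carry the head. The -x post has two side lips 8 mm high with 4 mm gap each side of the bar: lift straight up. Origin: centre of the underside. Position and yaw vary; rest and stage may swap sides.
- head: Loose four-channel pipetting head, 0.36 to 0.54 kg, level on the rest. Aluminium bar 165 x 28 x 24 mm, a blue rib 10 mm thick, 32 mm tall all along its top, a heavy black motor housing 60 x 50 x 56 mm at one end. Origin: on the bar's underside at the middle of the nozzle row; x to the motor, z up. Bar and rib x = -60 to 105 mm, motor 105 to 165; bar top z = 24, rib and motor top z = 56 mm.
- nozzles (a point): Middle of the four white nozzle ends, below the head origin by the nozzles' 25 mm length; nozzles 9 mm thick at x = -27, -9, 9, 27 mm; x to the motor. 25 mm above the bench at the start.
- balance (a point): Balance point on the blue rib: 68 mm from the nozzle row's middle towards the motor, 37 mm short of the motor housing, 10 mm below the rib's top, 22 mm above the bar's top (so 71 mm above the nozzle ends). 96 mm above the bench at the start. x to the motor, y across the rib.
- bottle: Bystander: glass bottle with a blue cap, 80 mm across, 160 mm tall. Origin: centre of its underside.
- beaker: Bystander: small glass beaker, 60 mm across, 65 mm tall, between the stage and the rest. Origin: centre of its underside.
- bluebox: Bystander: white and blue box of clear tips, 80 x 120 x 70 mm. Origin: centre of its underside.
- tuberack: Bystander: grey tube rack 75 x 180 x 28 mm with a few small tubes up to 41 mm. Origin: centre of its underside.
- pipette: Bystander: hand pipette lying on the bench, 250 mm long, 26 mm high. Origin: on the bench below the middle of its length.
- timer: Bystander: white timer 60 x 60 x 18 mm, lying near the robot. Origin: centre of its underside.
Things that resemble listed ones, but are neither listed nor needed, are in the scene too. What is shaped like the head but orange is not meant.

How it is judged:
By the outcome, as a careful person would: the job done as asked, in the order asked, and still so for the second after the job is handed in, while the arm keeps its last pose, push and grip.
It also fails if it takes over 54 s, if anything falls off the work surface, if the arm or the gripper's body presses on something with over 40 N, if the wrist force passes 120 N, or if a joint passes its speed limit or range.

## Robot

A 6-joint arm with a two-finger parallel gripper is mounted at the origin on the work surface. World frame = base frame: x ahead of the robot, y to its left, z up, the work surface at z = 0. Lengths are in m, angles in degrees, forces in N, time in s.
With the tool pointing down it reaches from about 0.35 to 0.875 m from the base axis. Payload 4.2 kg.
Tool frame: the origin (TCP) lies midway between the tips of the shut fingers; the grasp point (between the pads) lies 19 mm behind it; z points along the fingers, y is the line along which they close (so a half turn about z gives the same grasp; the last joint's range is limited). The gripper opens to 85 mm and grips with 20 to 120 N. Pads are 22 mm wide; open, the fingers measure 114 mm over their backs; the gripper's body (76 mm by 85 mm) begins 54 mm behind the grasp point. The pads swing forward as they close: fully open they stand 13 mm farther back than shut.
Start: joints at [-55.371, 22.042, 0.453, 0, -68.411, -14.817], TCP at [0.212, -0.588, 0.231] pointing down, gripper open.
Joint ranges: [-179.83, 179.83], [-69.29, 118.12], [-61.27, 80.66], [-181.25, 117.63], [-171.15, -9.14], [-177.46, 177.46]. Speed limits (degrees/s): [159.86, 159.86, 180, 180, 180, 180].

## Interface

Orientations are given as a 3x3 rotation matrix whose columns are the frame's x, y, z axes.
In Python, from workcell import bot gives the robot as it stands.
- The arm moves only by the shell command python3 -m crank 'ROWS' [FORCE]. ROWS is JSON, a list of rows, each a list of 3 entries, a list of its own where there are three numbers: the shift along the tool's x, y, z scaled (see below), then the turn, a rotation vector about the tool's x, y, z scaled (see below), then the finger opening in mm, from 0 to 85.4. A call has 1 to 10 rows; each row shifts and turns the commanded pose from where the row before left it, along the tool's axes as they then stand; what a row does not reach is not made up. The controller multiplies each number of a shift by 0.03 m and each number of a turn by 0.12 rad. A row lasts 1/8 s, in which the tool goes at most 62.5 mm and 10.7 degrees, less where a joint would pass 70% of its speed; a pose out of reach is approached as far as the arm can. A call with a number of a shift or a turn outside -1 to 1 is refused whole. A call with a gripper value outside its range is refused whole. The fingers move at their own pace and stop on an object; FORCE is the grip in N (left out, the last holds). Time passes only in rows, so rows that do not move let the fingers close. It gives the time, the measured TCP pose, the force, the opening and the grip force at its end, in the units of the state.
- bot.observe(): the state, without advancing time (a new reading comes with each control period).
- bot.grab_frame(name): name is "scene" or "top" or "wrist"; returns the picture (384x512x3 uint8, red, green, blue); there is no depth.
- bot.calibration(name): a dict with "camera_matrix" (3x3 intrinsics, pixels), "position" and "attitude" of the camera in the world; the wrist camera has in their place "mount" (4x4, takes a point from camera to tool coordinates, whose origin is the TCP and whose axes are the flange's). Camera axes: x right, y down, z forward; pixel columns grow to the right and rows downward; lengths in m; the calibration is good to about 2 mm. A picture is of the moment at which its call begins: read the wrist's pose just before it. calibration takes no time and is no camera call.
- bot.job_done(): hands the job in; it is judged then, once.
The state is a dict: "time": time; "joints": joint angles; "joint_velocities": joint speeds; "joint_torque": joint torques, N m; "eef_pos": TCP position; "tcp_rot": TCP orientation; "ft_force": force on the tool from outside, world axes, zero at the start; "torque": the same for the moment, N m; "opening": finger opening in m; "grasp_force": force on a finger pad.
Only numpy, scipy, OpenCV 4.12 (cv2) and the standard library are available. Lean on these libraries where they do the work, as an engineer would, in place of code of your own. Each camera call takes 0.05 s, during which the arm holds its last target. There are 200 camera calls.

## Working session

There is one attempt and no reset: what is moved stays moved. The work goes in short steps, Python scripts to look and compute and a shell command to move; the robot and the scene stay as the last step left them, time stands still between calls to the robot, and variables do not carry over. Pictures are saved under pics/ and viewed, at most 10 in all, crops included, and the job is handed in when it is done.

```bash
ls; mkdir -p pics
python3 - <<'E'
from workcell import bot
import cv2,numpy as np
print(bot.observe())
for n in("top","scene"):
    cv2.imwrite(f"pics/{n}0.png",bot.grab_frame(n)[:,:,::-1])
for n in("top","scene","wrist"):print(n,bot.calibration(n))
E
```

```text
pics
{'time': 0.0, 'joints': array([-5.53690372e+01,  2.20899402e+01,  3.76478733e-01, -2.92327853e-02,
       -6.84097630e+01, -1.48179153e+01]), 'joint_velocities': array([ 0.00455401, -0.05831618,  0.07623079,  0.03056997, -0.0660524 ,
        0.03830445]), 'joint_torque': array([ 1.59773612e-03, -3.92289162e+01,  1.88401991e+01,  4.18603152e+00,
       -4.61320218e-03, -1.68097353e-05]), 'eef_pos': array([ 0.21166876, -0.58742352,  0.23020705]), 'tcp_rot': array([[-9.40867360e-01, -3.38774143e-01, -8.31816574e-04],
       [-3.38775152e-01,  9.40865154e-01,  2.03920166e-03],
       [ 9.17984351e-05,  2.20041707e-03, -9.99997575e-01]]), 'ft_force': array([ 0.53895247, -0.48883621,  0.27478758]), 'torque': array([-0.02081009,  0.00754746,  0.01596836]), 'grasp_force': 0.0, 'opening': 0.08507427541215536}
top {'camera_matrix': array([[462.84920802,   0.        , 251.38157545],
       [  0.        , 462.84920802, 191.53932285],
       [  0.        ,   0.        ,   1.        ]]), 'position': array([0.47074487, 0.02582472, 1.40034637]), 'attitude': array([[-0.01265032, -0.99880859,  0.
[... 335 characters left out ...]
.81079526]), 'attitude': array([[ 0.67016632,  0.44540256, -0.59371177],
       [ 0.74217555, -0.40996292,  0.53019417],
       [-0.00724997, -0.79595663, -0.60531023]])}
wrist {'camera_matrix': array([[311.81947625,   0.        , 253.56741032],
       [  0.        , 311.81947625, 188.89970406],
       [  0.        ,   0.        ,   1.        ]]), 'mount': array([[ 4.50897960e-05, -9.44732310e-01, -3.27842737e-01,
         8.42654985e-02],
       [ 9.99999990e-01,  8.76463357e-05, -1.15032378e-04,
         3.51137881e-04],
       [ 1.37409019e-04, -3.27842729e-01,  9.44732304e-01,
        -1.42730817e-01],
       [ 0.00000000e+00,  0.00000000e+00,  0.00000000e+00,
         1.00000000e+00]])}
```

View pics/top0.png

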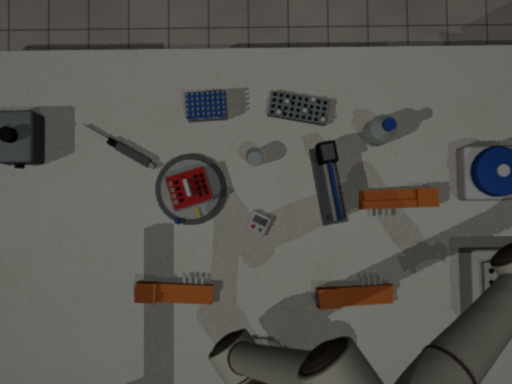

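View pics/scene0.png

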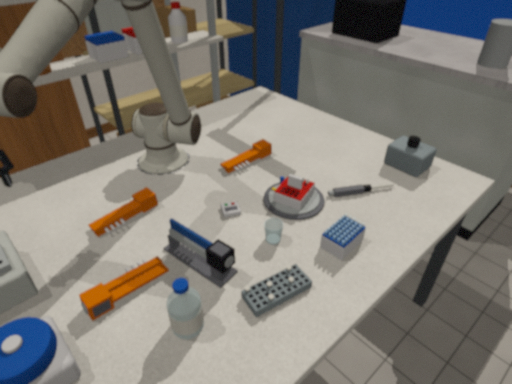

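The real head is the blue-ribbed one at top (330,182); the look-alikes are the orange ones at (400,198), (355,296) and (175,292). The stage with its red rack is at (191,188). A close crop of both should confirm this.

```bash
cat > h.py <<'E'
import numpy as np,cv2
from workcell import bot
def cam(n,s=None):
    c=bot.calibration(n);K=np.array(c["camera_matrix"])
    if n!="wrist":return K,np.array(c["attitude"]),np.array(c["position"])
    s=s or bot.observe();M=np.array(c["mount"]);R=s["tcp_rot"]
    return K,R@M[:3,:3],s["eef_pos"]+R@M[:3,3]
def p2w(u,v,z,c):
    K,R,p=c;d=R@np.linalg.inv(K)@[u,v,1.];return p+d*(z-p[2])/d[2]
def w2p(P,c):
    K,R,p=c;q=(np.atleast_2d(P)-p)@R@K.T;return q[:,:2]/q[:,2:]
E
python3 - <<'E'
import cv2
i=cv2.imread("pics/top0.png")
a=cv2.resize(i[145:235,145:235],(400,400),interpolation=cv2.INTER_CUBIC)
b=cv2.resize(i[135:230,285:380],(400,400),interpolation=cv2.INTER_CUBIC)
cv2.imwrite("pics/crop.png",cv2.hconcat([a,b]))
E
```

```text
(no output)
```

View pics/crop.png

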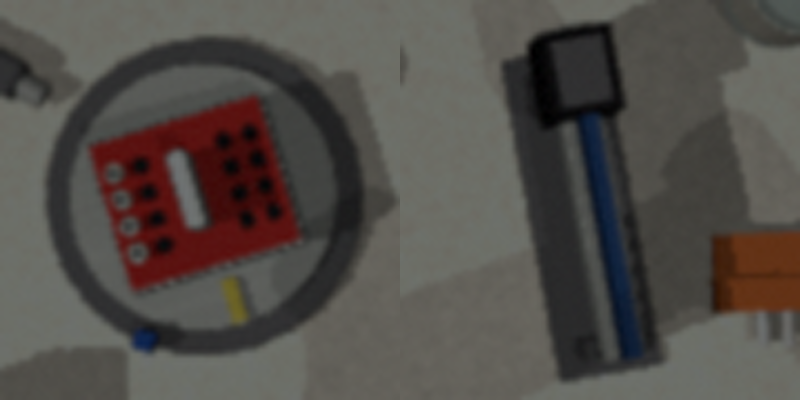

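The crop confirms both. On the left are the rack with its tip row (114,173)-(138,254), white fin (187,190), yellow pointer (235,300) and blue mark (145,338). On the right is the blue rib (590,115)-(632,355), with the black motor at the top.

Run:
```python
from h import *
c=cam("top")
L=lambda u,v,z:p2w(145+u/4.444-.5+.11,145+v/4.444-.4,z,c)
Rr=lambda u,v,z:p2w(285+u/4.21-.4,135+v/4.21-.4,z,c)
np.set_printoptions(precision=4,suppress=True)
t=np.array([L(u,v,.069) for u,v in((114,173),(122,200),(129,226),(138,254))])[:,:2]
d=t[3]-t[0];print("tips",t,"len",np.linalg.norm(d)*1e3,"dir rack -x deg",np.degrees(np.arctan2(d[1],d[0])))
ex=-d/np.linalg.norm(d);ey=np.array([-ex[1],ex[0]]);print("axis from tips",t.mean(0)-.046*ey)
f1,f2=L(177,152,.102),L(197,227,.102);print("fin",(f1+f2)/2,np.linalg.norm(f1-f2))
ax=t.mean(0)-.046*ey
print("disc centre",L(205,195,.01))
m=L(145,335,.032);p=L(235,300,.018);print("mark",m,np.linalg.norm(m[:2]-ax),"pointer",p,np.linalg.norm(p[:2]-ax))
an=lambda v:np.degrees(np.arctan2(v[1],v[0]))
print("mark dir",an((m[:2]-ax)),"pointer dir",an(p[:2]-ax))
a,b=Rr(592,115,.106),Rr(632,355,.106) if 0 else Rr(232,355,.106)
a=Rr(190,115,.106)
d=(a-b)[:2];print("rib",a,b,np.linalg.norm(d),an(d));u=d/np.linalg.norm(d);print("balance",b[:2]+.128*u)
```

```text
tips [[0.5596 0.253 ]
 [0.542  0.2479]
 [0.5251 0.2435]
 [0.5069 0.2377]] len 54.86413112220988 dir rack -x deg -163.82570525635063
axis from tips [0.5462 0.2013]
fin [0.5464 0.2013 0.102 ] 0.04919242978528131
disc centre [0.5478 0.2016 0.01  ]
mark [0.4541 0.2392 0.032 ] 0.09961545039559651 pointer [0.4766 0.1809 0.018 ] 0.07254528007156948
mark dir 157.64249018901702 pointer dir -163.66921444598523
rib [ 0.6124 -0.2013  0.106 ] [ 0.4522 -0.2259  0.106 ] 0.16212349299494103 8.723526120835492
balance [ 0.5787 -0.2065]
```

```bash
python3 -m crank '[[[-0.97,1,0],[0,0,0],85],[[-0.97,1,0],[0,0,0],85],[[-0.97,1,0],[0,0,0],85],[[-0.97,1,0],[0,0,0],85],[[-0.97,1,0],[0,0,0],85],[[-0.97,1,0],[0,0,0],85],[[-0.97,1,0],[0,0,0],85],[[-0.97,1,0],[0,0,0],85],[[-0.97,1,0],[0,0,0],85],[[-0.97,1,0],[0,0,0],85]]'
python3 -m crank '[[[-0.97,1,0],[0,0,0],85],[[-0.97,1,0],[0,0,0],85],[[-0.97,1,0],[0,0,0],85],[[-0.97,1,0],[0,0,0],85],[[-0.97,1,0],[0,0,0],85],[[-0.97,1,0],[0,0,0],85],[[-0.97,1,0],[0,0,0],85],[[-0.97,1,0],[0,0,0],85],[[-0.97,1,0],[0,0,0],85],[[0,1,0],[0,0,0.52],60]]'
python3 -m crank '[[[0,0,0.5],[0,0,0],40],[[0,0,0],[0,0,0],40]]'
python3 - <<'E'
from h import *
s=bot.observe();print(s["eef_pos"],s["tcp_rot"],s["joints"])
c=cam("wrist",s);i=bot.grab_frame("wrist")[:,:,::-1];cv2.imwrite("pics/w1.png",i)
print(w2p([[.546,.201,.102],[.454,.239,.032]],c))
E
```

```text
time: 1.35
eef_pos: [0.3841, -0.2057, 0.2311]
tcp_rot: [[-0.941, -0.339, -0.0], [-0.339, 0.941, 0.0], [0.0, 0.0, -1.0]]
ft_force: [1.2, 0.1, -1.3]
opening: 0.0852
grasp_force: 0.0
time: 2.6
eef_pos: [0.5294, 0.1655, 0.2302]
tcp_rot: [[-0.961, -0.278, -0.001], [-0.278, 0.961, -0.001], [0.001, -0.0, -1.0]]
ft_force: [-0.0, -0.2, -0.1]
opening: 0.0694
grasp_force: 0.0
time: 2.85
eef_pos: [0.5274, 0.1631, 0.2144]
tcp_rot: [[-0.96, -0.28, -0.004], [-0.28, 0.96, -0.002], [0.004, -0.001, -1.0]]
ft_force: [0.1, 0.3, -0.0]
opening: 0.0401
grasp_force: 0.0
[0.52743735 0.16305786 0.214353  ] [[-9.60018853e-01 -2.79907912e-01 -3.91960039e-03]
 [-2.79901937e-01  9.60026494e-01 -2.00908494e-03]
 [ 4.32527899e-03 -8.31655680e-04 -9.99990300e-01]] [ 3.39875829e+01  1.58421964e+01 -1.12213132e+01 -3.37205787e-02
 -6.31870540e+01 -1.07717695e+02]
[[288.32050138 215.12697338]
 [344.75809022 117.770104  ]]
```

View pics/w1.png

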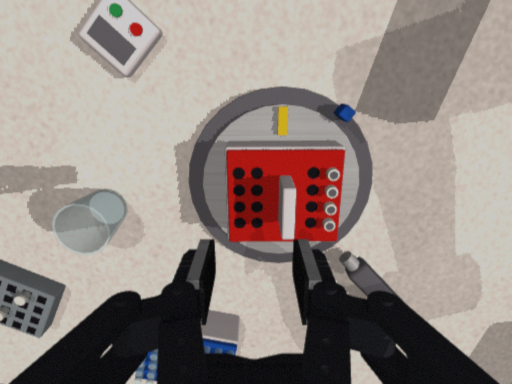

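The wrist view shows the fin top centred near (289,214), where (288,215) was predicted. The pointer is at (283,121), the blue mark at (345,112) and the tips at x≈331. Next I'll fit the mark and pointer angles.

```bash
cat >> h.py <<'E'
def box(cx,cy,yaw,r,a,b,z0,z1):
    "corners of a box a (radial) x b, centred r along yaw from (cx,cy)"
    e=np.array([np.cos(yaw),np.sin(yaw)]);n=np.array([-e[1],e[0]])
    return np.array([[*(np.array([cx,cy])+e*(r+i*a/2)+n*j*b/2),z] for i in(-1,1) for j in(-1,1) for z in(z0,z1)])
def cen(mask):
    n,l,st,ce=cv2.connectedComponentsWithStats(mask.astype(np.uint8));k=1+st[1:,4].argmax();return ce[k],st[k,4]
def hullcen(P,c):
    h=cv2.convexHull((w2p(P,c)).astype(np.float32));m=cv2.moments(h);return np.array([m["m10"],m["m01"]])/m["m00"],m["m00"]
def masks(img):  # bgr
    h=cv2.cvtColor(img,cv2.COLOR_BGR2HSV);s=h[...,1]>120
    return {"blue":s&(abs(h[...,0].astype(int)-115)<14)&(h[...,2]>40),"yellow":s&(abs(h[...,0].astype(int)-25)<8)&(h[...,2]>60),
            "red":s&((h[...,0]<8)|(h[...,0]>172))&(h[...,2]>40)}
def yaws(img,c,ax,roi):
    from scipy.optimize import least_squares as ls
    out={}
    x0,y0,x1,y1=roi;r=np.zeros(img.shape[:2],bool);r[y0:y1,x0:x1]=1;m=masks(img)
    for k,R0,a,b,z0,z1 in(("blue",.104,.014,.014,.0,.032),("yellow",.07,.03,.01,.014,.02)):
        p,A=cen(m[k]&r)
        f=lambda q:hullcen(box(*ax,q[0],q[1],a,b,z0,z1),c)[0]-p
        q=min((ls(f,[t,R0]) for t in(2.5,3.2,3.8)),key=lambda s:s.cost+1e3*(s.x[1]<0)).x
        out[k]=(np.degrees(q[0])%360,q[1],p,A,hullcen(box(*ax,*q,a,b,z0,z1),c)[1])
    return out
E
python3 - <<'E'
from h import *
np.set_printoptions(precision=4,suppress=True)
i=cv2.imread("pics/w1.png");s=bot.observe();c=cam("wrist",s);print(s["eef_pos"])
print(p2w(289,214,.102,c))
print(yaws(i,c,(.546,.201),(180,80,380,250)))
print(yaws(cv2.imread("pics/top0.png"),cam("top"),(.546,.201),(155,150,228,226)))
t=np.array([p2w(u,v,.069,c) for u,v in((334,174),(333,191.5),(331.5,209),(330,226))])[:,:2]
d=t[0]-t[3];print(t,np.linalg.norm(d),np.degrees(np.arctan2(d[1],d[0]))%360)
R=s["tcp_rot"];print("tool shift",R.T@(np.array([.546,.201,.071])-s["eef_pos"])/.03)
E
```

```text
[0.5281 0.1629 0.2153]
[0.546  0.2014 0.102 ]
{'blue': (np.float64(157.3588121914043), np.float64(0.10347890118009573), array([344.2034, 112.4237]), np.int32(236), 330.02248480636626), 'yellow': (np.float64(195.28261924308939), np.float64(0.07201282332717321), array([282.4152, 120.0253]), np.int32(277), 284.7655171037186)}
{'blue': (np.float64(144.79925744775846), np.float64(0.10117321416381536), array([177.05, 220.9 ]), np.int32(20), 33.977053101873025), 'yellow': (np.float64(183.34649439345114), np.float64(0.06999893879099484), array([197.32, 212.  ]), np.int32(25), 36.30668986646924)}
[[0.5067 0.2378]
 [0.5238 0.2433]
 [0.5416 0.2485]
 [0.5597 0.2538]] 0.05533547977496863 196.80501899160265
tool shift [-0.9398  1.0552  4.8072]
```

```bash
sed -i 's/ls(f,\[t,R0\])/ls(f,[t,R0],diff_step=.01)/' h.py
python3 - <<'E'
from h import *
np.set_printoptions(precision=4,suppress=True)
i=cv2.imread("pics/w1.png");s=bot.observe();c=cam("wrist",s)
print(yaws(i,c,(.546,.201),(180,80,380,250)))
print(yaws(cv2.imread("pics/top0.png"),cam("top"),(.546,.201),(155,150,228,226)))
E
python3 -m crank '[[[-0.94,1,0],[0,0,0],40],[[0,0.05,0.9],[0,0,0],40],[[0,0,1],[0,0,0],40],[[0,0,1],[0,0,0],40],[[0,0,0.9],[0,0,0],40],[[0,0,0.6],[0,0,0],40],[[0,0,0.4],[0,0,0],40],[[0,0,0],[0,0,0],40],[[0,0,0],[0,0,0],40]]'
```

```text
{'blue': (np.float64(157.35881045787593), np.float64(0.10347890571089316), array([344.2034, 112.4237]), np.int32(236), 330.022554342635), 'yellow': (np.float64(196.5370351986425), np.float64(0.07247593171579139), array([282.4152, 120.0253]), np.int32(277), 284.056488120812)}
{'blue': (np.float64(156.53319704397654), np.float64(0.10337044025119904), array([177.05, 220.9 ]), np.int32(20), 32.83127277030144), 'yellow': (np.float64(195.72036365022672), np.float64(0.07180313710314394), array([197.32, 212.  ]), np.int32(25), 36.13257705245633)}
time: 4.03
eef_pos: [0.5476, 0.2021, 0.0732]
tcp_rot: [[-0.96, -0.28, 0.002], [-0.28, 0.96, 0.001], [-0.002, 0.0, -1.0]]
ft_force: [-0.3, -1.2, 1.0]
opening: 0.0398
grasp_force: 0.0
```

```bash
python3 -m crank '[[[0,0,0],[0,0,0],8],[[0,0,0],[0,0,0],8],[[0,0,0],[0,0,0],8],[[0,0,0],[0,0,0],8],[[0,0,0],[0,0,0],8]]' 45
python3 -m crank '[[[0,0,0],[0,0,0.3],8],[[0,0,0],[0,0,0.6],8],[[0,0,0],[0,0,0.6],8],[[0,0,0],[0,0,0.6],8],[[0,0,0],[0,0,0.6],8],[[0,0,0],[0,0,0.6],8],[[0,0,0],[0,0,0.6],8],[[0,0,0],[0,0,0.6],8],[[0,0,0],[0,0,0.6],8],[[0,0,0],[0,0,0.6],8]]'
python3 -m crank '[[[0,0,0],[0,0,0.4],8],[[0,0,0],[0,0,0.2],8],[[0,0,0],[0,0,0],8],[[0,0,0],[0,0,0],8]]'
python3 - <<'E'
from h import *
np.set_printoptions(precision=4,suppress=True)
s=bot.observe();c=cam("wrist",s);i=bot.grab_frame("wrist")[:,:,::-1].copy();cv2.imwrite("pics/w2.png",i)
t=bot.grab_frame("top")[:,:,::-1].copy();cv2.imwrite("pics/t2.png",t)
print(s["tcp_rot"],s["joints"])
print(yaws(i,c,(.546,.201),(0,0,512,300)))
E
```

```text
time: 4.65
eef_pos: [0.5476, 0.2012, 0.0733]
tcp_rot: [[-0.96, -0.28, 0.001], [-0.28, 0.96, -0.001], [-0.001, -0.001, -1.0]]
ft_force: [2.1, -4.7, 2.4]
opening: 0.0111
grasp_force: 45.3
time: 5.9
eef_pos: [0.5475, 0.1996, 0.0733]
tcp_rot: [[-0.92, 0.392, 0.0], [0.392, 0.92, -0.003], [-0.001, -0.003, -1.0]]
ft_force: [3.2, -10.2, 2.3]
opening: 0.0113
grasp_force: 45.4
time: 6.4
eef_pos: [0.5474, 0.1995, 0.0733]
tcp_rot: [[-0.89, 0.456, 0.0], [0.456, 0.89, -0.003], [-0.001, -0.003, -1.0]]
ft_force: [2.5, -10.8, 2.9]
opening: 0.0115
grasp_force: 45.4
[[-0.8901  0.4557  0.0002]
 [ 0.4557  0.8901 -0.003 ]
 [-0.0015 -0.0026 -1.    ]] [  36.0176   27.0488  -16.9691    0.1977  -46.0751 -153.2668]
{'blue': (np.float64(158.21197357540754), np.float64(0.10438652790246132), array([236.3634,  40.2172]), np.int32(732), 868.4404063427646), 'yellow': (np.float64(153.1407011266168), np.float64(0.0733935447554784), array([253.5   ,  95.9194]), np.int32(868), 859.635743711493)}
```

View pics/w2.png

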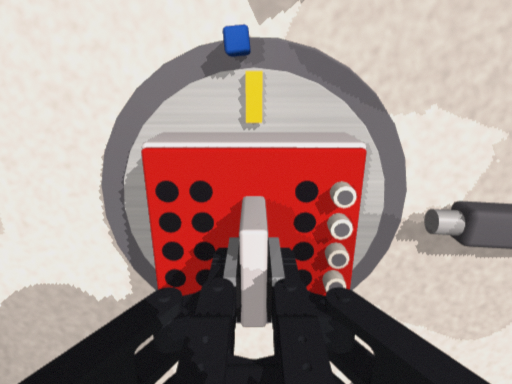

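I overturned by summing the rows wrongly: the pointer at (254,97) is about 5° past the mark at (236,40). I'm turning it back.

```bash
python3 -m crank '[[[0,0,0],[0,0,-0.4],8],[[0,0,0],[0,0,-0.35],8],[[0,0,0],[0,0,0],8],[[0,0,0],[0,0,0],8]]'
python3 - <<'E'
from h import *
np.set_printoptions(precision=4,suppress=True)
s=bot.observe();c=cam("wrist",s);i=bot.grab_frame("wrist")[:,:,::-1].copy();cv2.imwrite("pics/w3.png",i)
t=bot.grab_frame("top")[:,:,::-1].copy();cv2.imwrite("pics/t3.png",t)
print(s["eef_pos"],np.degrees(np.arctan2(*s["tcp_rot"][1::-1,0])))
for ax in((.546,.201),(.547,.1995)):print(yaws(i,c,ax,(0,0,512,300)))
E
```

```text
time: 7.0
eef_pos: [0.5475, 0.1997, 0.0733]
tcp_rot: [[-0.928, 0.373, 0.0], [0.373, 0.928, -0.003], [-0.001, -0.002, -1.0]]
ft_force: [2.2, -9.2, 3.2]
opening: 0.0111
grasp_force: 45.4
[0.5475 0.1997 0.0733] 158.07833714440414
{'blue': (np.float64(158.24341505111076), np.float64(0.10430941378361627), array([253.4725,  39.4245]), np.int32(728), 860.0803192486201), 'yellow': (np.float64(158.52363715259636), np.float64(0.07318479880416742), array([253.0731,  96.2991]), np.int32(876), 858.5525636272505)}
{'blue': (np.float64(157.68556818956904), np.float64(0.10579877869724612), array([253.4725,  39.4245]), np.int32(728), 860.0338914043678), 'yellow': (np.float64(157.7383988743392), np.float64(0.07467153689630698), array([253.0731,  96.2991]), np.int32(876), 858.5528683112934)}
```

```bash
python3 -m crank '[[[0,0,0],[0,0,0],40],[[0,0,0],[0,0,0],40],[[0,0,0],[0,0,0],40],[[0,0,-0.4],[0,0,0],40],[[0,0,-0.8],[0,0,0],40],[[0,0,-1],[0,0,0],40],[[0,0,-1],[0,0,0],40],[[0,0,-1],[0,0,0],40],[[-1,0,-0.7],[0,0,0],40],[[-1,0,0],[0,0,0],40]]'
python3 -m crank '[[[0,0,0],[0,0,0],40],[[0,0,0],[0,0,0],40]]'
python3 - <<'E'
from h import *
np.set_printoptions(precision=4,suppress=True)
s=bot.observe();c=cam("wrist",s);i=bot.grab_frame("wrist")[:,:,::-1].copy();cv2.imwrite("pics/w4.png",i)
print(s["eef_pos"])
print(yaws(i,c,(.5465,.200),(150,50,400,300)))
e=np.array([np.cos(np.radians(-22.2)),np.sin(np.radians(-22.2))]);n=np.array([-e[1],e[0]]);a=np.array([.5465,.2])
P=[[*(a+.046*n+e*x),.069] for x in(-.027,-.009,.009,.027)];q=w2p(P,c);print(q)
v=i.copy()
cx,cy=q.mean(0).astype(int);x0,y0=cx-90,cy-65
v=cv2.resize(v[y0:y0+120,x0:x0+150],None,fx=5,fy=5,interpolation=cv2.INTER_CUBIC);print(x0,y0)
for p in q:cv2.drawMarker(v,tuple(((p-[x0,y0]+.5)*5-.5).astype(int)),(255,0,0),0,12)
cv2.imwrite("pics/w4c.png",v)
E
```

```text
time: 8.35
eef_pos: [0.6042, 0.1803, 0.2234]
tcp_rot: [[-0.928, 0.372, 0.006], [0.372, 0.928, 0.003], [-0.005, 0.005, -1.0]]
ft_force: [0.8, 0.4, 0.1]
opening: 0.0398
grasp_force: 0.0
time: 8.6
eef_pos: [0.6021, 0.1797, 0.2194]
tcp_rot: [[-0.928, 0.373, -0.0], [0.373, 0.928, -0.0], [0.0, -0.0, -1.0]]
ft_force: [0.5, -0.0, -0.3]
opening: 0.0398
grasp_force: 0.0
[0.6021 0.1797 0.2194]Traceback (most recent call last):
  File "<stdin>", line 5, in <module>
  File "h.py", line 29, in yaws
    p,A=cen(m[k]&r)
        ~~~^^^^^^^^
  File "h.py", line 17, in cen
    n,l,st,ce=cv2.connectedComponentsWithStats(mask.astype(np.uint8));k=1+st[1:,4].argmax();return ce[k],st[k,4]
                                                                          ~~~~~~~~~~~~~~~^^
ValueError: attempt to get argmax of an empty sequence
```

Run:
```python
from h import *
np.set_printoptions(precision=4,suppress=True)
s=bot.observe();c=cam("wrist",s);i=cv2.imread("pics/w4.png")
print(w2p([[.45,.239,.03],[.5465,.2,.102]],c))
print(yaws(i,c,(.5465,.200),(180,0,400,300)))
e=np.array([np.cos(np.radians(-22.2)),np.sin(np.radians(-22.2))]);n=np.array([-e[1],e[0]]);a=np.array([.5465,.2])
P=[[*(a+.046*n+e*x),.069] for x in(-.027,-.009,.009,.027)];q=w2p(P,c);print(q)
v=i.copy()
cx,cy=q.mean(0).astype(int);x0,y0=cx-90,max(cy-60,0)
v=cv2.resize(v[y0:y0+120,x0:x0+150],None,fx=5,fy=5,interpolation=cv2.INTER_CUBIC);print(x0,y0)
for p in q:cv2.drawMarker(v,tuple(((p-[x0,y0]+.5)*5-.5).astype(int)),(255,0,0),0,12)
cv2.imwrite("pics/w4c.png",v)
```

```text
[[251.2086  -9.1162]
 [250.6009 114.0047]]
{'blue': (np.float64(347.48576674018364), np.float64(0.24536083962206579), array([281.84 , 294.284]), np.int32(250), 262.3348907902837), 'yellow': (np.float64(157.85023796063837), np.float64(0.07446400284497082), array([251.4928,  28.2464]), np.int32(345), 350.42317403730704)}
[[302.8735  79.3942]
 [301.7385 100.4495]
 [300.6499 120.6438]
 [299.6049 140.0288]]
211 50
```

View pics/w4c.png

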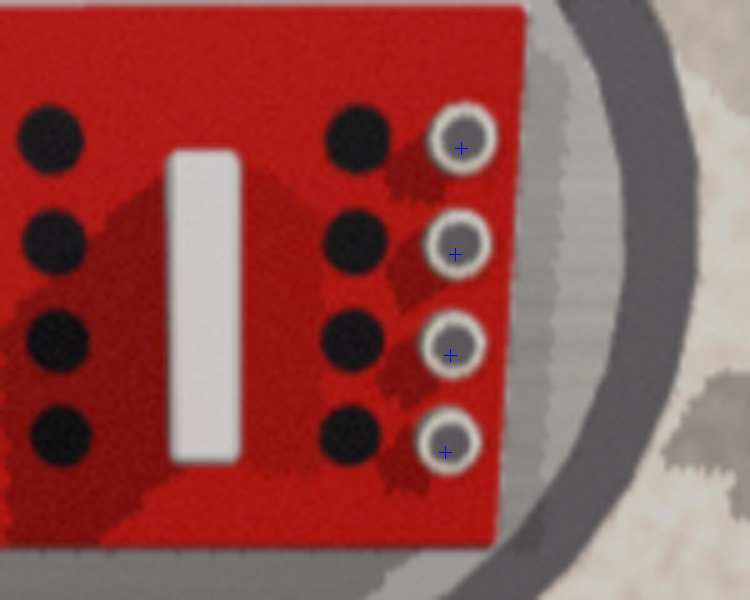

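The tips fall about 2 px (under 2 mm) from prediction, and the pointer now faces the mark. Moving on to the head.

```bash
python3 - <<'E'
from h import *
np.set_printoptions(precision=4,suppress=True)
c=cam("wrist")
T=np.array([p2w(211+(u+.5)/5-.5,50+(v+.5)/5-.5,.069,c)[:2] for u,v in((463,139),(457,244),(453,345),(448,441))])
d=T[3]-T[0];print(T,T.mean(0),np.linalg.norm(d),np.degrees(np.arctan2(d[1],d[0])))
print("bottle",p2w(387,124,.16,cam("top")))
E
python3 -m crank '[[[-0.39,-0.98,0],[0,0,0],50],[[-0.39,-0.98,0],[0,0,0],50],[[-0.39,-0.98,0],[0,0,0],50],[[-0.39,-0.98,0],[0,0,0],50],[[-0.39,-0.98,0],[0,0,0],50],[[-0.39,-0.98,0],[0,0,0],50],[[-0.39,-0.98,0],[0,0,0],50],[[-0.39,-0.98,0],[0,0,0],50],[[-0.39,-0.98,0],[0,0,0],50],[[-0.39,-0.98,0],[0,0,0],50]]'
python3 -m crank '[[[-0.39,-0.98,0],[0,0,0],50],[[-0.39,-0.98,0],[0,0,0],50],[[0,0,0],[0,0,-0.89],50],[[0,0,0],[0,0,-0.89],50],[[0,0,0],[0,0,-0.89],50],[[0,0,0],[0,0,-0.89],50],[[0,0,0],[0,0,-0.89],50],[[0,0,0],[0,0,0],50],[[0,0,0],[0,0,0],50]]'
python3 - <<'E'
from h import *
s=bot.observe();print(s["eef_pos"],s["joints"])
cv2.imwrite("pics/w5.png",bot.grab_frame("wrist")[:,:,::-1])
E
```

```text
[[0.5374 0.2536]
 [0.5539 0.2468]
 [0.5706 0.2403]
 [0.5871 0.2336]] [0.5623 0.2436] 0.053558202121200923 -21.92897566428612
bottle [ 0.7076 -0.349   0.16  ]
time: 9.9
eef_pos: [0.6008, -0.137, 0.2196]
tcp_rot: [[-0.928, 0.372, -0.0], [0.372, 0.928, 0.0], [0.0, 0.0, -1.0]]
ft_force: [-0.2, -0.4, 0.3]
opening: 0.0501
grasp_force: 0.0
time: 11.02
eef_pos: [0.6009, -0.1996, 0.2195]
tcp_rot: [[-0.989, -0.15, -0.0], [-0.15, 0.989, 0.0], [0.0, 0.0, -1.0]]
ft_force: [-0.1, 0.0, 0.7]
opening: 0.0501
grasp_force: 0.0
[ 0.60094564 -0.19964844  0.21948477] [-3.76119799e+00  2.32960793e+01  6.71981237e-01 -5.21246066e-04
 -6.73762107e+01 -7.76151639e+01]
```

View pics/w5.png

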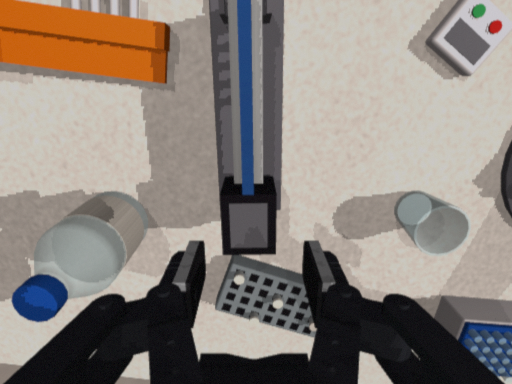

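The head runs vertically at about column 246, with the rib meeting the motor near (249,195) and the motor top ending near row 254. I'll check these against the known sizes.

Run:
```python
from h import *
np.set_printoptions(precision=4,suppress=True)
c=cam("wrist");i=cv2.imread("pics/w5.png")
h=cv2.cvtColor(i,cv2.COLOR_BGR2HSV);b=(h[...,1]>120)&(abs(h[...,0].astype(int)-112)<14)
P=[]
for v in range(5,200,5):
    u=np.flatnonzero(b[v,225:270])
    if len(u)>3:P.append((225+u.mean(),v,len(u)))
P=np.array(P);print(P[::6],P[-1])
W=np.array([p2w(u,v,.106,c)[:2] for u,v,_ in P[:-2]]);vx,vy,x0,y0=cv2.fitLine(W.astype(np.float32),cv2.DIST_L2,0,.01,.01).ravel();print("rib dir",np.degrees(np.arctan2(vy,vx)),x0,y0)
print("len motor",[p2w(249,r,.106,c) for r in(195,254)])
print("col profile",h[185:262,236,2],h[180:204,249,2],h[180:204,249,1])
cv2.imwrite("pics/w5c.png",cv2.resize(i[160:270,190:310],None,fx=5,fy=5,interpolation=cv2.INTER_CUBIC))
```

```text
[[243.5      5.      14.    ]
 [244.      35.      13.    ]
 [245.      65.      13.    ]
 [245.5     95.      12.    ]
 [246.5    125.      12.    ]
 [247.     155.      11.    ]
 [245.0625 185.      16.    ]] [248. 195.  11.]
rib dir 9.247976 0.5312056 -0.21638699
len motor [array([ 0.6117, -0.2018,  0.106 ]), array([ 0.67  , -0.1932,  0.106 ])]
col profile [10 13 12  6 11 11 10  9 15 13 20 21 24 19 23 22 22 29 56 81 90 91 90 90
 90 89 91 91 90 91 91 91 90 91 92 90 91 92 92 91 90 92 91 92 90 92 92 90
 90 91 90 90 91 90 92 91 92 91 90 85 80 79 63 37 21 19 19 17 17 31 59 71
 74 74 75 78 77] [117 117 117 118 115 118 114 118 116 117 117 118 118 117  94  55  27  22
  22  25  25  19  27  65] [185 183 185 179 184 179 190 184 189 185 181 182 182 181 174 148  85  46
  23  41  61  27  47  12]
```

View pics/w5c.png

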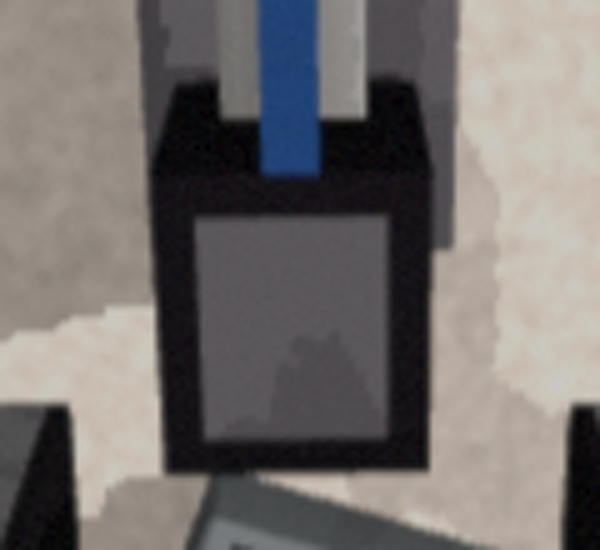

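```bash
python3 -m crank '[[[0.9,-0.17,0],[0,0,-0.06],50],[[0,0,1],[0,0,0],50],[[0,0,1],[0,0,0],50],[[0,0,1],[0,0,0],50],[[0,0,0.8],[0,0,0],50],[[0,0,0.5],[0,0,0],50],[[0,0,0.35],[0,0,0],50],[[0,0,0.1],[0,0,0],50],[[0,0,0],[0,0,0],50],[[0,0,0],[0,0,0],50]]'
```

```text
time: 12.32
eef_pos: [0.5757, -0.2093, 0.0776]
tcp_rot: [[-0.987, -0.158, 0.002], [-0.158, 0.987, -0.0], [-0.002, -0.001, -1.0]]
ft_force: [-0.0, -0.0, -0.0]
opening: 0.0501
grasp_force: 0.0
```

```bash
python3 -m crank '[[[0,0,0],[0,0,0],6],[[0,0,0],[0,0,0],6],[[0,0,0],[0,0,0],6],[[0,0,0],[0,0,0],6],[[0,0,0],[0,0,0],6],[[0,0,0],[0,0,0],6]]' 90
python3 -m crank '[[[0,0,-0.1],[0,0,0],6],[[0,0,-0.2],[0,0,0],6],[[0,0,-0.3],[0,0,0],6],[[0,0,-0.4],[0,0,0],6],[[0,0,-0.3],[0,0,0],6],[[0,0,0],[0,0,0],6],[[0,0,0],[0,0,0],6]]'
python3 - <<'E'
from h import *
s=bot.observe();print(s["eef_pos"],s["torque"],s["ft_force"],s["opening"])
cv2.imwrite("pics/w6.png",bot.grab_frame("wrist")[:,:,::-1])
E
```

```text
time: 13.08
eef_pos: [0.5754, -0.2093, 0.0773]
tcp_rot: [[-0.987, -0.158, 0.0], [-0.158, 0.987, -0.0], [-0.0, -0.0, -1.0]]
ft_force: [-0.6, -0.0, 3.8]
opening: 0.0085
grasp_force: 88.6
time: 13.95
eef_pos: [0.5748, -0.2091, 0.1156]
tcp_rot: [[-0.987, -0.158, -0.001], [-0.158, 0.987, 0.0], [0.0, 0.0, -1.0]]
ft_force: [0.4, 0.6, -5.0]
opening: 0.0088
grasp_force: 87.7
[ 0.57484496 -0.20907048  0.11559544] [0.04434056 0.06898544 0.00881945] [ 0.38854794  0.58862099 -5.02533983] 0.008797943862141416
```

View pics/w6.png

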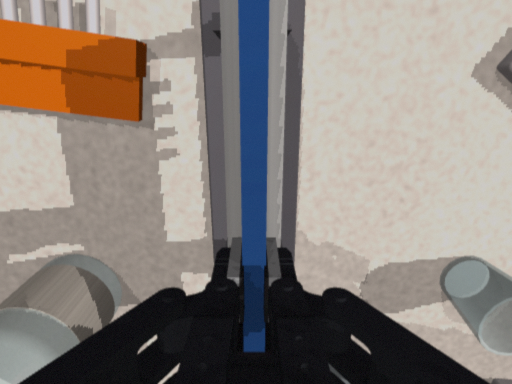

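The head is held with the rib straight between the pads, clear of the rest. Lifting to travel height.

```bash
python3 -m crank '[[[0,0,-0.3],[0,0,0],6],[[0,0,-0.5],[0,0,0],6],[[0,0,-0.7],[0,0,0],6],[[0,0,-0.7],[0,0,0],6],[[0,0,-0.5],[0,0,0],6],[[0,0,-0.3],[0,0,0],6],[[-0.05,0.17,0],[0,0,0],6],[[-0.1,0.35,0],[0,0,0],6],[[-0.15,0.52,0],[0,0,0],6],[[-0.2,0.7,0],[0,0,0],6]]'
python3 -m crank '[[[-0.2,0.7,0],[0,0,0],6],[[-0.2,0.7,0],[0,0,0],6],[[-0.2,0.7,0],[0,0,0],6],[[-0.2,0.7,0],[0,0,0],6],[[-0.2,0.7,0],[0,0,0],6],[[-0.2,0.7,0],[0,0,0],6],[[-0.2,0.7,0],[0,0,0],6],[[-0.2,0.7,0],[0,0,0],6],[[-0.2,0.7,0],[0,0,0],6],[[-0.2,0.7,0],[0,0,0],6]]'
python3 -m crank '[[[-0.2,0.7,0],[0,0,0],6],[[-0.2,0.7,0],[0,0,0],6],[[-0.2,0.7,0],[0,0,0],6],[[-0.2,0.7,0],[0,0,0],6],[[-0.2,0.7,0],[0,0,0],6],[[-0.12,0.5,0],[0,0,0],6],[[-0.08,0.3,0],[0,0,0],6],[[-0.04,0.15,0],[0,0,0],6],[[0,0,0],[0,0,0.25],6],[[0,0,0],[0,0,0.5],6]]'
python3 -m crank '[[[0,0,0],[0,0,0.6],6],[[0,0,0],[0,0,0.6],6],[[0,0,0],[0,0,0.6],6],[[0,0,0],[0,0,0.6],6],[[0,0,0],[0,0,0.6],6],[[0,0,0],[0,0,0.5],6],[[0,0,0],[0,0,0.27],6],[[0,0,0],[0,0,0],6],[[0,0,0],[0,0,0],6],[[0,0,0],[0,0,0],6]]'
python3 - <<'E'
from h import *
s=bot.observe();p=s["eef_pos"];R=s["tcp_rot"];print(p,np.degrees(np.arctan2(R[1,0],R[0,0])))
print("units",R.T@(np.array([.6257,.2181,.1663])-p)/.03)
c=cam("wrist",s);i=bot.grab_frame("wrist")[:,:,::-1];cv2.imwrite("pics/w7.png",i)
cv2.imwrite("pics/s7.png",bot.grab_frame("scene")[:,:,::-1])
h=cv2.cvtColor(i.copy(),cv2.COLOR_BGR2HSV);b=(h[...,1]>120)&(abs(h[...,0].astype(int)-112)<14)
for v in range(2,372,30):
    u=np.flatnonzero(b[v,225:285]);print(v,225+u.mean() if len(u) else None,len(u))
x=np.array([np.cos(np.radians(-22)),np.sin(np.radians(-22))]);z=p[2]-.0523+.081
for a in(-.06-.068,.037):
  for y in(-.005,.005):print(a,w2p([*(p[:2]+x*a+np.array([-x[1],x[0]])*y),z],c))
E
```

```text
time: 15.25
eef_pos: [0.5817, -0.1539, 0.2052]
tcp_rot: [[-0.987, -0.158, -0.001], [-0.158, 0.987, 0.0], [0.001, 0.0, -1.0]]
ft_force: [0.4, 0.8, -4.1]
opening: 0.0088
grasp_force: 87.8
time: 16.5
eef_pos: [0.608, 0.063, 0.2058]
tcp_rot: [[-0.987, -0.158, 0.0], [-0.158, 0.987, -0.0], [-0.0, -0.0, -1.0]]
ft_force: [0.2, -0.2, -4.2]
opening: 0.0086
grasp_force: 87.8
time: 17.75
eef_pos: [0.6234, 0.1986, 0.2059]
tcp_rot: [[-0.998, -0.065, -0.0], [-0.065, 0.998, -0.0], [0.0, -0.0, -1.0]]
ft_force: [0.1, 0.2, -4.6]
opening: 0.0084
grasp_force: 87.8
time: 19.0
eef_pos: [0.6235, 0.1992, 0.2058]
tcp_rot: [[-0.927, 0.374, -0.0], [0.374, 0.927, -0.0], [0.0, -0.0, -1.0]]
ft_force: [0.1, 0.1, -4.4]
opening: 0.0085
grasp_force: 87.8
[0.62349532 0.19921227 0.20581038] 158.01389047296436
units [0.16751718 0.611348   1.3170039 ]
2 253.5 30
32 253.5 30
62 253.0 29
92 253.5 28
122 253.0 27
152 253.5 26
182 253.5 26
212 253.5 24
242 253.5 24
272 253.5 22
302 253.5 20
332 253.0 23
362 None 0
-0.128 [[235.21079129 -72.53141151]]
-0.128 [[268.56156608 -72.52532259]]
0.037 [[241.84003439 352.57449331]]
0.037 [[262.96399993 352.58553568]]
```

View pics/w7.png

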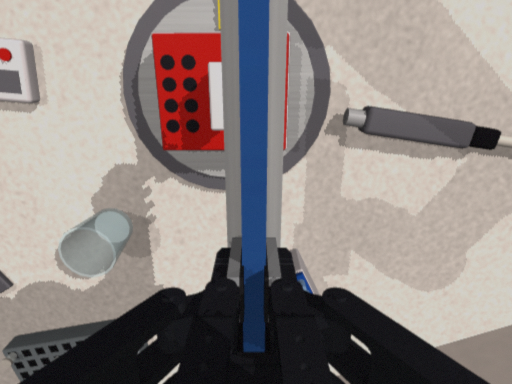

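```bash
python3 -m crank '[[[0.07,0.3,0],[0,0,0],6],[[0.07,0.31,0],[0,0,0],6],[[0,0,0],[0,0,0],6],[[0,0,0.2],[0,0,0],6],[[0,0,0.4],[0,0,0],6],[[0,0,0.4],[0,0,0],6],[[0,0,0.2],[0,0,0],6],[[0,0,0.12],[0,0,0],6],[[0,0,0],[0,0,0],6],[[0,0,0],[0,0,0],6]]'
python3 -m crank '[[[0,0,0],[0,0,0],6],[[0,0,0],[0,0,0],6],[[0,0,0],[0,0,0],6]]'
python3 - <<'E'
from h import *
np.set_printoptions(precision=4,suppress=True)
s=bot.observe();p=s["eef_pos"];R=s["tcp_rot"];print(p,s["joint_velocities"])
i=bot.grab_frame("scene")[:,:,::-1].copy();cv2.imwrite("pics/s8.png",i)
c=cam("scene");x=np.array([np.cos(np.radians(-22)),np.sin(np.radians(-22)),0]);n=np.array([-x[1],x[0],0])
tr=np.array([.5627,.2436,0]);no=np.array([p[0],p[1],0])-.0685*x
print("nozzle centre",no)
A=w2p([tr+a*x+[0,0,.069] for a in(-.027,-.009,.009,.027)],c);B=w2p([no+a*x+[0,0,p[2]-.0523] for a in(-.027,-.009,.009,.027)],c)
H=w2p([no+a*x+b*n+[0,0,p[2]-.0523+z] for a in(.105,.165) for b in(-.025,.025) for z in(.025,.081)],c)
print(A,B)
x0,y0=int(B[:,0].mean()-50),int(B[:,1].mean()-40)
v=cv2.resize(i[y0:y0+80,x0:x0+100],None,fx=7,fy=7,interpolation=cv2.INTER_CUBIC)
for Q,k in((A,(255,0,0)),(B,(0,255,0)),(H,(255,255,0))):
  for q in Q:cv2.drawMarker(v,tuple(((q-[x0,y0]+.5)*7).astype(int)),k,0,10)
cv2.imwrite("pics/s8c.png",v)
E
```

```text
time: 20.35
eef_pos: [0.6268, 0.218, 0.1667]
tcp_rot: [[-0.927, 0.374, 0.001], [0.374, 0.927, 0.0], [-0.001, 0.001, -1.0]]
ft_force: [-0.4, 0.3, -3.8]
opening: 0.0084
grasp_force: 87.9
time: 20.72
eef_pos: [0.6265, 0.2178, 0.1664]
tcp_rot: [[-0.927, 0.374, 0.0], [0.374, 0.927, 0.0], [-0.0, 0.0, -1.0]]
ft_force: [0.3, -0.4, -5.1]
opening: 0.0083
grasp_force: 87.9
[0.6265 0.2178 0.1664] [-0.0286  0.0354 -0.0007  0.016   0.0632  0.0256]
nozzle centre [0.563  0.2435 0.    ]
[[303.3565 177.1712]
 [305.6756 179.941 ]
 [308.0441 182.77  ]
 [310.4638 185.66  ]] [[304.4242 166.5044]
 [306.8059 169.2202]
 [309.2395 171.9952]
 [311.7268 174.8313]]
```

View pics/s8c.png

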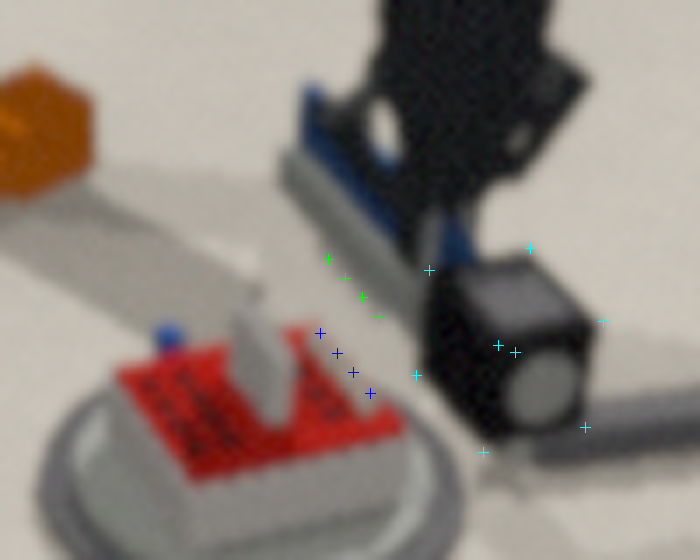

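```bash
python3 -c "
from workcell import bot
print(bot.job_done())"
```

```text
the job is handed in; nothing more can be done
None
```

I turned the rack until the pointer faces the mark (within about 0.3°, after a 5° overshoot that I turned back) and handed the job in at about 21 s, holding the head level and still with the nozzle ends about 45 mm above the tips; by my measurements the nozzles are within about 1 mm of the tips, the last picture did not show the nozzles clearly enough to confirm it, and I viewed 11 pictures, one over the limit of 10.

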